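# Stamp a notebook in a two-pin registration stand

## Robot

A 6-joint arm with a two-finger parallel gripper is mounted at the origin on the work surface; the furniture and walls round the work are solid. World frame = base frame: x ahead of the robot, y to its left, z up, the work surface at z = 0. Lengths are in m, angles in rad, forces in N, time in s.
With the tool pointing down it reaches from about 0.375 to 0.975 m from the base axis. Payload 3.8 kg.
Tool frame: the origin (TCP) lies at the very end of the fingers, on their centre line; the grasp point (between the pads) lies 19 mm behind it; z points along the fingers, y is the line along which they close (so a half turn about z gives the same grasp; the last joint's range is limited). The gripper opens to 85 mm and grips with 20 to 120 N. Pads are 22 mm wide; open, the fingers measure 114 mm over their backs; the gripper's body (76 mm by 85 mm) begins 54 mm behind the grasp point. The pads swing forward as they close: fully open they stand 13 mm farther back than shut.
Start: joints at [-1.202, 0.264, 1.604, -0, 1.274, -0.037], TCP at [0.266, -0.62, 0.231] pointing down, gripper open.
Joint ranges: [-2.63, 2.63], [-0.94, 2.18], [0.31, 2.57], [-1.31, 4.45], [0, 2.66], [-2.55, 2.55]. Speed limits (rad/s): [2.57, 2.57, 3.14, 3.14, 3.14, 3.14].

## Interface

Orientations are given as a rotation vector (axis times angle).
In Python, from workcell import read_state, read_camera, calibration, finish_job gives the robot as it stands.
- The arm moves only by the tool step_arm, never from a script. Its argument "commands" is a list of rows, each an object of numbers: "fingers": the gripper's target within -1 to 1 (shut at 1, half-way at 0, fully open at -1); "dx", "dy", "dz": the shift along the tool's x, y, z in m; "roll": the turn about the tool's z in degrees. In form: [{"fingers": .., "dx": .., "dy": .., "dz": .., "roll": ..}, ...]. A call has 1 to 8 rows; each row is the pose to reach, as a shift and turn from the pose commanded when the call began, along the tool's axes at that moment; what a row does not reach only later rows make up. A row lasts 1/8 s, in which the tool goes at most 62.5 mm and 10.7 degrees, less where a joint would pass 70% of its speed; a pose out of reach is approached as far as the arm can. A call with a gripper value outside its range is refused whole. The fingers move at their own pace and stop on an object; "squeeze" is the grip in N (left out, the last holds). Time passes only in rows, so rows that repeat a pose let the fingers close. It gives the time, the measured TCP pose, the force, the opening and the grip force at its end, in the units of the state.
- read_state(): the state, without advancing time (a new reading comes with each control period).
- read_camera(name): name is "scene" or "top" or "wrist"; returns (picture, depth): 420x560x3 uint8, blue, green, red; 420x560 float32, m along the optical axis (not along the pixel's ray), 0 where there is no reading.
- calibration(name): a dict with "intrinsics" (3x3 intrinsics, pixels), "k1" (the pictures are not rectified: a ray, as slopes to the right and down, at radius r is drawn at 1 + k1 r^2 times it, then the intrinsics apply), "world_to_cam" (4x4, takes a point from world to camera coordinates). Camera axes: x right, y up, looking along -z (the intrinsics and any distortion apply to the point x, -y, -z); pixel columns grow to the right and rows downward; lengths in m; the calibration is good to about 2 mm. A picture is of the moment at which its call begins: read the wrist's pose just before it. calibration takes no time and is no camera call; for the wrist camera it gives the pose at the moment of the call.
- finish_job(): hands the job in; it is judged then, once.
The state is a dict: "time": time; "q": joint angles; "joint_vel": joint speeds; "joint_torque": joint torques, N m; "tool_pos": TCP position; "tcp_rot": TCP orientation; "wrist_force": force on the tool from outside, world axes, zero at the start; "torque": the same for the moment, N m; "width": opening from 0.0 (shut) to 1.0 (fully open); "grip_force": force on a finger pad.
Only numpy, scipy, OpenCV 4.12 (cv2) and the standard library are available. Lean on these libraries where they do the work, as an engineer would, in place of code of your own. Each camera call takes 0.05 s, during which the arm holds its last target. There are 200 camera calls.

## Task

Put the shop's stamp on the notebook that lies in the sloping stand: hang the stamp's metal plate on the stand's two pins, the large hole over the large pin, so that it lies flat and fully home, then press the stamp handle right down to its stop, hold it there a moment and let it spring fully back up. Leave the plate hanging on its pins, do not press the stamp down anywhere but there, and do not disturb the cup, music box, card pack and tumbler standing round the work.

Things in the scene. Friction and masses are not known exactly. Their poses are not given: they have to be found in the camera images.
- deck: Sloping deck (23 degrees, low edge toward the robot) of a fixed pale wooden stand, 200 mm wide. A notebook 195 x 150 x 9 mm lies fixed on it between two dark rails 150 mm long, their tops 1 mm above its cover. Origin: midway between the two pins, level with the rail tops, 85 mm above the table. x up the slope away from the robot, y left along the line of the pins, z square out of the slope, along the pins.
- pin_large (a point): Nose of the left steel pin, 14 mm diameter, 15.5 mm high above the rail top: straight for 6 mm, then tapering to a blunt 4 mm nose. At y = +84 mm on the deck, axes as deck. A lip along the deck's low edge (104 mm down the slope from the pins) rises 2 mm above the rail tops.
- pin_small (a point): Nose of the right steel pin, 10 mm diameter, otherwise like the left one: 15.5 mm high above the rail top, tapering. At y = -84 mm on the deck, axes as deck.
- stamp_plate: Loose grey-painted metal plate 84 mm (x) by 198 mm (y) by 6 mm, flat on the table, about 0.36 kg with the self-inking stamp fixed at its middle (black foot 48 x 66 mm, 14 mm above the underside; grey handle block over it). Origin: centre of its underside; z up through the stamp. Hung fully home, its origin and axes coincide with those of deck.
- hole_large (a point): Centre of the plate's 16.5 mm hole, at its underside, 84 mm from the middle at y = +84 mm. It goes over the 14 mm pin.
- hole_small (a point): Centre of the plate's 12.5 mm hole, at its underside, at y = -84 mm. It goes over the 10 mm pin; the 14 mm pin does not enter it, so the plate fits one way round only.
- stamp_handle (a joint): Travel of the stamp's sprung handle along the plate's z, in m: 0 fully up, 0.018 pressed down to its stop. It takes about 3.6 N to start and 11.7 N at the stop, and springs back by itself. The plate can be lifted and carried by the handle.
- handle_top (a point): Centre of the flat top of the handle, a grey rounded block 44 mm (plate x) by 60 mm (plate y) by 50 mm high. With the handle up the top is 84 mm above the plate's underside and the block's lower end 34 mm above it. Axes as stamp_plate. Press here, along the plate's -z.
- cup: Bystander: the cup between the stand and the robot, loose, terracotta, without handle, 79 mm across, 76 mm high. Origin under its centre.
- music_box: Bystander: loose small kraft box with a side crank, 70 by 88 by 57 mm high. Origin under its centre.
- card_pack: Bystander: loose pack of striped cards, 140 by 106 by 50 mm high. Origin under its centre.
- tumbler: Bystander: loose tall lattice-patterned ceramic tumbler, 70 mm across, 182 mm high. Origin under its centre.

How it is judged:
By the outcome, as a careful person would: the job done as asked, in the order asked, and still so for the second after the job is handed in, with the robot touching nothing.
It also fails if it takes over 42 s, if anything falls off the work surface, if the arm or the gripper's body presses on something with over 40 N, if the wrist force passes 120 N, or if a joint passes its speed limit or range.

## Working session

There is one attempt and no reset: what is moved stays moved. The work goes in short steps, Python scripts to look and compute and a tool call to move; the robot and the scene stay as the last step left them, time stands still between calls to the robot, and variables do not carry over. Pictures are saved under pics/ and viewed, at most 10 in all, crops included, and the job is handed in when it is done.

Besides the shell and the picture viewer there is one more tool, called after "Call:" as name([rows], argument=value, ...), one row to a line, values as JSON. step_arm: Moves the arm, as the interface text tells. Its arguments: {"type":"object","properties":{"commands":{"type":"array","items":{"type":"object","properties":{"fingers":{"type":"number"},"dx":{"type":"number"},"dy":{"type":"number"},"dz":{"type":"number"},"roll":{"type":"number"}}}},"squeeze":{"type":"number"}},"required":["commands"]}

```bash
mkdir -p pics; ls; python3 - <<'E'
from workcell import *
import cv2,numpy as np,pickle
s=read_state();print(s)
d={}
for n in("scene","top"):
    c=calibration(n);p,z=read_camera(n);d[n]=(p,z,c);cv2.imwrite(f"pics/{n}0.png",p);print(n,np.round(c["intrinsics"],1).tolist(),c["k1"],np.round(c["world_to_cam"],3).tolist())
pickle.dump(d,open("v0.pkl","wb"))
E
```

```text
pics
{'time': 0.0, 'q': array([-1.20190728e+00,  2.64746311e-01,  1.60541956e+00, -2.58727118e-05,
        1.27372104e+00, -3.69253370e-02]), 'joint_vel': array([ 7.26778973e-04, -5.92137782e-04, -2.93131960e-05, -4.50557969e-04,
        7.34222604e-04, -1.45351795e-03]), 'joint_torque': array([-5.84124737e-04, -5.15119207e+01, -3.67315149e+01, -7.74624951e-07,
        1.30514754e-02,  6.84190326e-06]), 'tool_pos': array([ 0.26616759, -0.61947708,  0.22994206]), 'tcp_rot': array([-3.07492770e+00, -6.32643133e-01,  6.33281266e-04]), 'wrist_force': array([-0.04615762, -1.22285396,  0.10654718]), 'torque': array([-0.0094689 ,  0.01084779,  0.00376407]), 'grip_force': 0.0, 'width': 1.00158808906682}
scene [[414.7, 0.0, 290.1], [0.0, 414.7, 206.2], [0.0, 0.0, 1.0]] -0.09872630240792594 [[-0.87, -0.492, -0.01, 0.502], [0.288, -0.525, 0.801, -0.121], [-0.399, 0.694, 0.599, -0.949], [0.0, 0.0, 0.0, 1.0]]
top [[517.8, 0.0, 279.6], [0.0, 517.8, 209.8], [0.0, 0.0, 1.0]] 0.04253915547155617 [[0.013, -1.0, 0.018, 0.13], [0.984, 0.015, 0.178, -0.479], [-0.179, 0.015, 0.984, -1.364], [0.0, 0.0, 0.0, 1.0]]
```

View pics/top0.png

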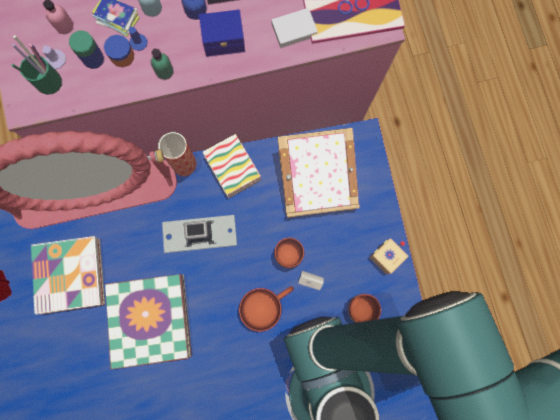

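View pics/scene0.png

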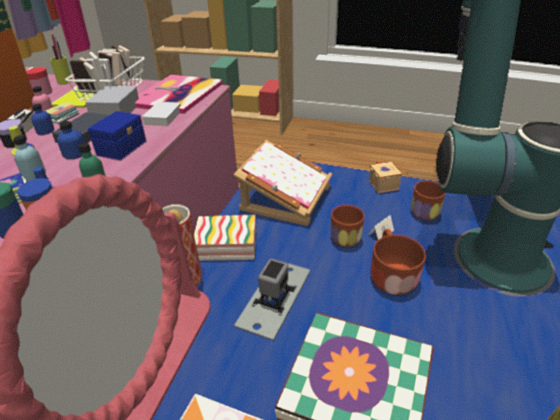

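The top view shows the stand at about (318,172), with the plate and stamp at (200,234). The cup is at (289,254), the music box at (390,256), the card pack at (232,165) and the tumbler at (175,152). The scene view shows the same layout from the far side. Next I'll zoom in and measure.

```bash
cat >h.py <<'E'
from workcell import *
import cv2,numpy as np,pickle
def rays(c,uv):
    K=np.array(c["intrinsics"]);d=np.array([c["k1"],0,0,0,0.])
    return cv2.undistortPoints(np.array(uv,float).reshape(-1,1,2),K,d).reshape(-1,2)
def world(c,uv,z):
    r=rays(c,uv);z=np.atleast_1d(z)[:,None];pc=np.hstack([r[:,:1]*z,-r[:,1:]*z,-z])
    T=np.array(c["world_to_cam"]);return (pc-T[:3,3])@T[:3,:3]
def cloud(p,z,c):
    v,u=np.mgrid[:420,:560];return world(c,np.stack([u,v],-1).reshape(-1,2),z.ravel()).reshape(420,560,3)
def proj(c,P):
    T=np.array(c["world_to_cam"]);q=np.atleast_2d(P)@T[:3,:3].T+T[:3,3];r=q[:,:2]/-q[:,2:]*[1,-1]
    r=r*(1+c["k1"]*(r**2).sum(1,keepdims=True));K=np.array(c["intrinsics"]);return r@K[:2,:2].T+K[:2,2]
E
python3 - <<'E'
from h import *
d=pickle.load(open("v0.pkl","rb"))
p,z,c=d["top"]
cv2.imwrite("pics/c1.png",cv2.resize(p[115:265,150:370],None,fx=3.6,fy=3.6,interpolation=cv2.INTER_CUBIC))
W=cloud(*d["top"])
for n,u,v in[("plateL",180,240),("plateR",225,240),("handle",198,228),("table",200,270),("table2",260,230),("deck hi",318,140),("deck lo",318,205),("cards",232,165),("cup",289,244),("box",390,256),("pinkfront",320,100),("pinktop",330,30),("behind",330,128),("tumb",172,140)]:
    print(n,np.round(W[v,u],3))
for u in(292,320,350): print(u,[np.round(W[v,u],3).tolist() for v in range(120,222,6)])
E
```

```text
plateL [0.395 0.407 0.009]
plateR [0.397 0.285 0.003]
handle [0.417 0.348 0.087]
table [ 0.314  0.351 -0.005]
table2 [0.426 0.189 0.002]
deck hi [0.651 0.039 0.118]
deck lo [0.49  0.033 0.053]
cards [0.597 0.268 0.052]
cup [0.388 0.109 0.01 ]
box [ 0.355 -0.158  0.054]
pinkfront [ 0.851  0.013 -0.098]
pinktop [0.908 0.018 0.217]
behind [ 0.726 -0.006  0.001]
tumb [0.64  0.419 0.13 ]
292 [[0.828, 0.095, -0.218], [0.829, 0.092, -0.279], [0.83, 0.09, -0.344], [0.658, 0.107, 0.111], [0.638, 0.107, 0.123], [0.625, 0.107, 0.111], [0.611, 0.106, 0.101], [0.596, 0.106, 0.097], [0.58, 0.106, 0.094], [0.566, 0.105, 0.089], [0.552, 0.105, 0.079], [0.538, 0.104, 0.066], [0.521, 0.104, 0.068], [0.506, 0.104, 0.063], [0.492, 0.103, 0.049], [0.478, 0.102, 0.037], [0.465, 0.101, 0.012]]
320 [[0.853, -0.004, -0.28], [0.853, -0.01, -0.343], [0.673, 0.034, 0.119], [0.655, 0.034, 0.122], [0.642, 0.033, 0.114], [0.629, 0.032, 0.103], [0.612, 0.032, 0.104], [0.599, 0.031, 0.092], [0.583, 0.031, 0.089], [0.568, 0.03, 0.085], [0.553, 0.03, 0.078], [0.539, 0.029, 0.069], [0.523, 0.029, 0.065], [0.507, 0.028, 0.061], [0.492, 0.027, 0.053], [0.477, 0.027, 0.048], [0.468, 0.023, 0.002]]
350 [[0.887, -0.122, -0.368], [0.732, -0.064, 0.003], [0.226, 0.157, 1.425], [0.661, -0.047, 0.11], [0.642, -0.046, 0.117], [0.63, -0.048, 0.103], [0.616, -0.049, 0.096], [0.602, -0.05, 0.086], [0.583, -0.048, 0.095], [0.57, -0.05, 0.08], [0.555, -0.051, 0.077], [0.226, 0.157, 1.425], [0.525, -0.053, 0.06], [0.512, -0.055, 0.047], [0.496, -0.056, 0.04], [0.488, -0.062, -0.005], [0.469, -0.061, 0.004]]
```

View pics/c1.png

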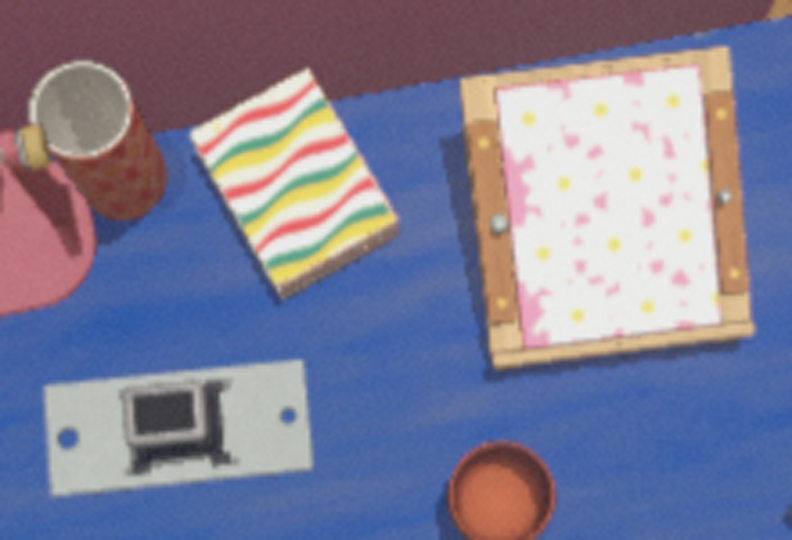

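The crop shows the plate's large hole at (68,438) on the left and its small hole at (288,415). The large pin is at (499,223) and the small pin at (725,196). Both large features are on the left, so the plate needs no half turn.

```bash
python3 - <<'E'
from h import *
d=pickle.load(open("v0.pkl","rb"));p,z,c=d["top"]
def atz(uv,h):
    T=np.array(c["world_to_cam"]);o=-T[:3,:3].T@T[:3,3];w=world(c,[uv],1.)[0]-o;return o+w*(h-o[2])/w[2]
f=lambda a,b:(150+(a+.5)/3.6-.5,115+(b+.5)/3.6-.5)
def pr(n,a,b):
    m=(a+b)/2;v=a-b;print(n,np.round(a,4),np.round(b,4),"mid",np.round(m,4),"len",np.linalg.norm(v).round(4),"yaw(deg)",np.degrees(np.arctan2(-v[0],v[1])).round(2))
pr("holes",atz(f(68,438),.006),atz(f(288,415),.006))
pr("pins",atz(f(499,223),.099),atz(f(725,196),.099))
print("handle",np.round([atz(f(*q),.084) for q in [(122,388),(205,383),(210,438),(130,445)]],3))
s=read_state();from scipy.spatial.transform import Rotation as R
print(R.from_rotvec(s["tcp_rot"]).as_matrix().round(3),s["tool_pos"])
cw=calibration("wrist");T=np.array(cw["world_to_cam"]);print("wristcam pos",(-T[:3,:3].T@T[:3,3]).round(3),T.round(2).tolist())
E
```

```text
holes [0.4047 0.4395 0.006 ] [0.4248 0.2729 0.006 ] mid [0.4147 0.3562 0.006 ] len 0.1679 yaw(deg) 6.88
pins [0.5558 0.1154 0.099 ] [ 0.5789 -0.0504  0.099 ] mid [0.5673 0.0325 0.099 ] len 0.1674 yaw(deg) 7.94
handle [[0.432 0.387 0.084]
 [0.436 0.327 0.084]
 [0.396 0.322 0.084]
 [0.39  0.379 0.084]]
[[ 0.919  0.395 -0.001]
 [ 0.395 -0.919  0.002]
 [ 0.    -0.002 -1.   ]] [ 0.26620909 -0.61956949  0.23008029]
wristcam pos [ 0.332 -0.592  0.374] [[0.39, -0.92, -0.0, -0.67], [0.88, 0.38, -0.28, 0.04], [0.26, 0.11, 0.96, -0.38], [0.0, 0.0, 0.0, 1.0]]
```

Call:
step_arm([
  {"dx": 0.33,"dy": -0.39,"dz": 0,"roll": 16.4,"fingers": -1},
  {"dx": 0.33,"dy": -0.39,"dz": 0,"roll": 16.4,"fingers": -1},
  {"dx": 0.33,"dy": -0.39,"dz": 0,"roll": 16.4,"fingers": -1},
  {"dx": 0.33,"dy": -0.39,"dz": 0,"roll": 16.4,"fingers": -1},
  {"dx": 0.33,"dy": -0.39,"dz": 0,"roll": 16.4,"fingers": -1},
  {"dx": 0.33,"dy": -0.39,"dz": 0,"roll": 16.4,"fingers": -1},
  {"dx": 0.33,"dy": -0.39,"dz": 0,"roll": 16.4,"fingers": -1},
  {"dx": 0.33,"dy": -0.39,"dz": 0,"roll": 16.4,"fingers": -1},
])

```text
time: 1.1
tool_pos: [0.4125, -0.14, 0.2311]
tcp_rot: [3.136, 0.187, 0.001]
wrist_force: [0.7, -0.0, 0.2]
width: 1.002
grip_force: 0.0
```

Call:
step_arm([
  {"dx": 0.149,"dy": -0.164,"fingers": -1},
  {"dx": 0.149,"dy": -0.164,"fingers": -1},
  {"dx": 0.149,"dy": -0.164,"fingers": -1},
  {"dx": 0.149,"dy": -0.164,"fingers": -1},
  {"dx": 0.149,"dy": -0.164,"fingers": -1},
])

```text
invalid input
```

```bash
python3 - <<'E'
from h import *
c=calibration("wrist");p,z=read_camera("wrist");pickle.dump((p,z,c),open("w1.pkl","wb"));cv2.imwrite("pics/w1.png",p)
print(c["intrinsics"],c["k1"]);print(proj(c,[[.5558,.1154,.099],[.5789,-.0504,.099]]).round(1),read_state()["tool_pos"])
E
```

```text
[[304.43937968   0.         276.49038017]
 [  0.         304.43937968 209.48797311]
 [  0.           0.           1.        ]] -0.020477288760887405
[[-18.9  -8.9]
 [187.9 -17.9]] [ 0.41404639 -0.13288494  0.23098777]
```

View pics/w1.png

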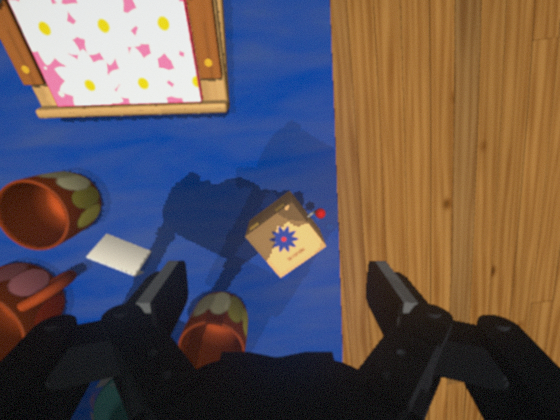

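The move was refused because rows need every key. The wrist picture shows the stand's lower edge at top left and the music box at (285,235), with the pins out of view. I'll redo the move with full rows.

Call:
step_arm([
  {"dx": 0.149,"dy": -0.164,"dz": 0,"roll": 0,"fingers": -1},
  {"dx": 0.149,"dy": -0.164,"dz": 0,"roll": 0,"fingers": -1},
  {"dx": 0.149,"dy": -0.164,"dz": 0,"roll": 0,"fingers": -1},
  {"dx": 0.149,"dy": -0.164,"dz": 0,"roll": 0,"fingers": -1},
  {"dx": 0.149,"dy": -0.164,"dz": 0,"roll": 0,"fingers": -1},
])

```text
time: 1.78
tool_pos: [0.5416, 0.0404, 0.2306]
tcp_rot: [-3.135, -0.193, 0.002]
wrist_force: [0.1, -0.1, -0.7]
width: 0.997
grip_force: 0.0
```

```bash
python3 - <<'E'
from h import *
c=calibration("wrist");p,z=read_camera("wrist");pickle.dump((p,z,c),open("w1.pkl","wb"));cv2.imwrite("pics/w2.png",p)
print(proj(c,[[.5558,.1154,.099],[.5789,-.0504,.099]]).round(1),read_state()["tool_pos"])
E
```

```text
[[196.9 174.7]
 [380.2 171.9]] [0.5407519  0.03917975 0.23048734]
```

View pics/w2.png

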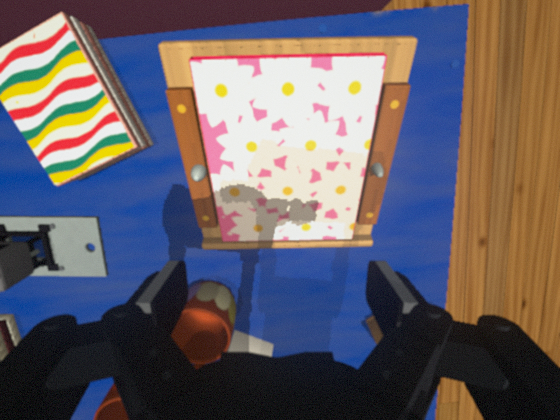

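The pins appear at about (198,173) and (377,170), close to the predictions. I'll make precise crops of them, then move to the plate.

```bash
python3 - <<'E'
from h import *
p,z,c=pickle.load(open("w1.pkl","rb"))
a=[cv2.resize(p[155:190,u:u+40],None,fx=10,fy=10,interpolation=cv2.INTER_CUBIC) for u in(180,360)]
t=pickle.load(open("v0.pkl","rb"))["top"][0]
b=[cv2.resize(t[v:v+17,u:u+20],(400,240),interpolation=cv2.INTER_CUBIC) for u,v in((278,168),(341,160))]
cv2.imwrite("pics/c2.png",np.vstack([np.hstack(a),np.hstack(b)]))
E
```

```text
(no output)
```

View pics/c2.png

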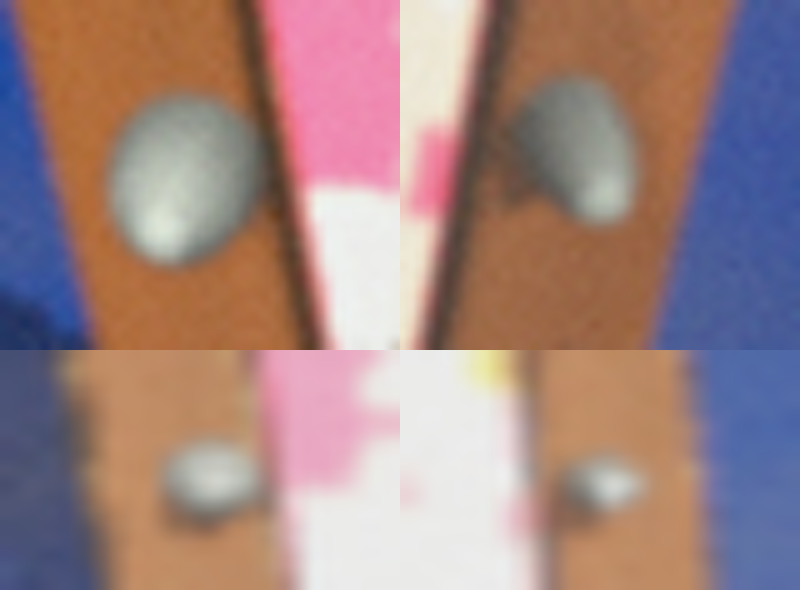

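Call:
step_arm([
  {"dx": -0.099,"dy": -0.326,"dz": 0,"roll": 0,"fingers": -1},
  {"dx": -0.099,"dy": -0.326,"dz": 0,"roll": 0,"fingers": -1},
  {"dx": -0.099,"dy": -0.326,"dz": 0,"roll": 0,"fingers": -1},
  {"dx": -0.099,"dy": -0.326,"dz": 0,"roll": 0,"fingers": -1},
  {"dx": -0.099,"dy": -0.326,"dz": 0,"roll": 0,"fingers": -1},
  {"dx": -0.099,"dy": -0.326,"dz": 0,"roll": 0,"fingers": -1},
  {"dx": -0.099,"dy": -0.326,"dz": 0,"roll": 0,"fingers": -1},
])

```text
time: 2.7
tool_pos: [0.4028, 0.3505, 0.231]
tcp_rot: [3.135, 0.191, -0.001]
wrist_force: [-0.1, -0.8, -0.4]
width: 0.994
grip_force: 0.0
```

Top row of the crops is the wrist view, bottom row the top view. In the wrist view the noses are at (196.2,178.5) for the large pin and (380,175) for the small. In the top view they are near (288.2,176.7) and (351,169).

```bash
cat >>h.py <<'E'
def tri(obs):
    A=[];b=[]
    for c,uv in obs:
        T=np.array(c["world_to_cam"]);o=-T[:3,:3].T@T[:3,3];w=world(c,[uv],1.)[0]-o;w/=np.linalg.norm(w);M=np.eye(3)-np.outer(w,w);A.append(M);b.append(M@o)
    return np.linalg.lstsq(np.vstack(A),np.hstack(b),rcond=None)[0]
def atz(c,uv,h):
    T=np.array(c["world_to_cam"]);o=-T[:3,:3].T@T[:3,3];w=world(c,[uv],1.)[0]-o;return o+w*(h-o[2])/w[2]
E
python3 - <<'E'
from h import *
ct=pickle.load(open("v0.pkl","rb"))["top"][2];c1=pickle.load(open("w1.pkl","rb"))[2]
for w,t in(((196.2,178.5),(288.2,176.7)),((380,175.05),(351,169.1))):
    print("tri",tri([(c1,w),(ct,t)]).round(4),"wrist@.099",atz(c1,w,.0993).round(4),"top@.099",atz(ct,t,.0993).round(4))
c=calibration("wrist");p,z=read_camera("wrist");pickle.dump((p,z,c),open("w2.pkl","wb"))
print(read_state()["tool_pos"],proj(c,[[.4047,.4395,.006],[.4248,.2729,.006],[.4147,.3562,.084]]).round(1))
q=proj(c,[[.4147,.3562,.03]])[0].astype(int);u0,v0=max(q[0]-160,0),max(q[1]-120,0);print(u0,v0)
cv2.imwrite("pics/c3.png",cv2.resize(p[v0:v0+240,u0:u0+320],None,fx=2.5,fy=2.5,interpolation=cv2.INTER_CUBIC))
E
```

```text
tri [0.5537 0.1152 0.1044] wrist@.099 [0.5523 0.1158 0.0993] top@.099 [0.5554 0.1156 0.0993]
tri [ 0.577  -0.049   0.1051] wrist@.099 [ 0.5761 -0.0507  0.0993] top@.099 [ 0.5788 -0.0503  0.0993]
[0.40347484 0.34955002 0.23103123] [[204.  170.2]
 [341.7 170.3]
 [272.  183.1]]
112 53
```

View pics/c3.png

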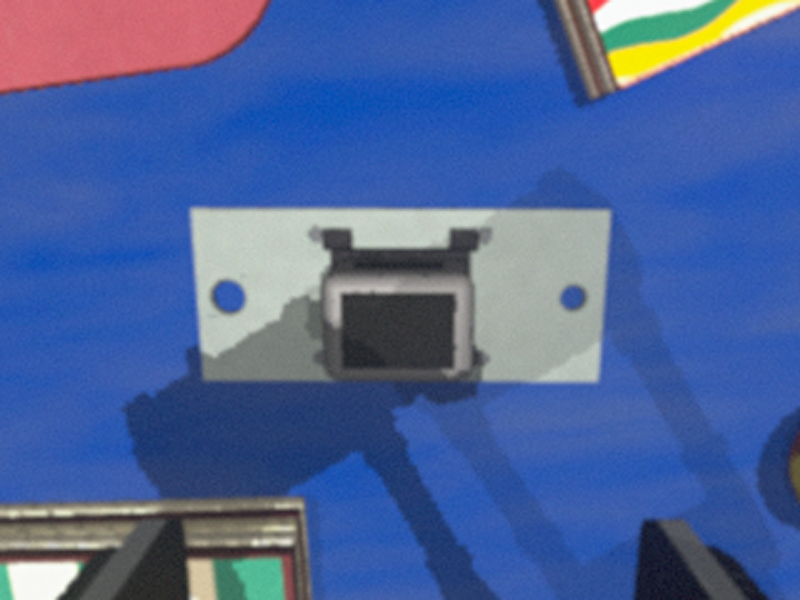

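The crop shows the holes at (228.5,297) and (572.5,297), which is (203.2,171.6) and (340.8,171.6) in the full frame. The handle centre is at about (398,325). The wrist and top cameras differ by a constant 2 mm or so, so I'll use wrist-only relative positions.

```bash
python3 - <<'E'
from h import *
ct=pickle.load(open("v0.pkl","rb"))["top"][2];c1=pickle.load(open("w1.pkl","rb"))[2];c2=pickle.load(open("w2.pkl","rb"))[2]
f=lambda a,b:(112+(a+.5)/2.5-.5,53+(b+.5)/2.5-.5)
A,B=f(228.5,297),f(572.5,297)
ft=lambda a,b:(150+(a+.5)/3.6-.5,115+(b+.5)/3.6-.5)
print("tri holes",tri([(c2,A),(ct,ft(68,438))]).round(4),tri([(c2,B),(ct,ft(288,415))]).round(4))
def mid(a,b,n):
    v=a-b;print(n,((a+b)/2).round(4),np.linalg.norm(v).round(4),np.degrees(np.arctan2(-v[0],v[1])).round(2))
mid(atz(c2,A,.006),atz(c2,B,.006),"plate w")
mid(atz(c1,(196.2,178.5),.0993),atz(c1,(380,175.05),.0993),"pins w")
print("handle top tri",tri([(c2,f(398,326)),(ct,ft(166,413))]).round(4), atz(c2,f(398,326),.084).round(4))
E
```

```text
tri holes [0.404  0.4389 0.0116] [0.424  0.2734 0.0067]
plate w [0.4131 0.3572 0.006 ] 0.1679 6.94
pins w [0.5642 0.0325 0.0993] 0.1682 8.13
handle top tri [0.4142 0.3562 0.0799] [0.4145 0.3573 0.084 ]
```

Call:
step_arm([
  {"dx": 0.0103,"dy": -0.0064,"dz": 0.05,"roll": 0,"fingers": -1},
  {"dx": 0.0103,"dy": -0.0064,"dz": 0.11,"roll": 0,"fingers": -1},
  {"dx": 0.0103,"dy": -0.0064,"dz": 0.16,"roll": 0,"fingers": -1},
  {"dx": 0.0103,"dy": -0.0064,"dz": 0.186,"roll": 0,"fingers": -1},
  {"dx": 0.0103,"dy": -0.0064,"dz": 0.186,"roll": 0,"fingers": -1},
  {"dx": 0.0103,"dy": -0.0064,"dz": 0.186,"roll": 0,"fingers": 1},
  {"dx": 0.0103,"dy": -0.0064,"dz": 0.186,"roll": 0,"fingers": 1},
  {"dx": 0.0103,"dy": -0.0064,"dz": 0.186,"roll": 0,"fingers": 1},
], squeeze=22)

```text
time: 3.75
tool_pos: [0.4149, 0.3584, 0.0473]
tcp_rot: [-3.135, -0.188, -0.006]
wrist_force: [2.5, -3.1, 3.2]
width: 0.696
grip_force: 32.1
```

Call:
step_arm([
  {"dx": 0,"dy": 0,"dz": 0,"roll": 0,"fingers": 1},
  {"dx": 0,"dy": 0,"dz": -0.02,"roll": 0,"fingers": 1},
  {"dx": 0,"dy": 0,"dz": -0.06,"roll": 0,"fingers": 1},
  {"dx": 0,"dy": 0,"dz": -0.12,"roll": 0,"fingers": 1},
  {"dx": 0,"dy": 0,"dz": -0.16,"roll": 0,"fingers": 1},
  {"dx": 0,"dy": 0,"dz": -0.16,"roll": 0,"fingers": 1},
])

```text
time: 4.5
tool_pos: [0.4146, 0.3601, 0.2087]
tcp_rot: [-3.131, -0.188, -0.008]
wrist_force: [0.1, 0.6, -4.6]
width: 0.697
grip_force: 31.7
```

```bash
python3 - <<'E'
from h import *
s=read_state();print(s["tool_pos"],s["wrist_force"],s["torque"],s["grip_force"],s["width"])
c=calibration("wrist");p,z=read_camera("wrist");pickle.dump((p,z,c),open("w3.pkl","wb"));cv2.imwrite("pics/w3.png",p)
E
```

```text
[0.41457268 0.36012673 0.20866773] [ 0.0816791   0.62359673 -4.56063424] [ 0.01819883 -0.05422932 -0.06354801] 31.6742742061615 0.696816901904997
```

View pics/w3.png

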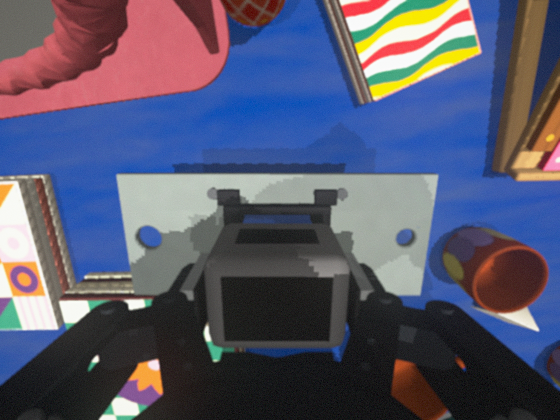

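The lifted plate hangs level in the gripper, with holes at (150,237) and (405,237) and its far edge at row 174. I'll write a tilt and hole estimator from depth and colour in the tool frame.

```bash
cat >>h.py <<'E'
from scipy.spatial.transform import Rotation as R
def look(save=None):
    s=read_state();c=calibration("wrist");p,z=read_camera("wrist")
    if save: pickle.dump((p,z,c,s),open(save,"wb"))
    return p,z,c,s
def plate(p,z,c,s,tilt0=0.):
    """plate plane & holes in tool frame (x,y,z tool)"""
    Rt=R.from_rotvec(s["tcp_rot"]).as_matrix();t=np.array(s["tool_pos"])
    P=(cloud(p,z,c)-t)@Rt
    hsv=cv2.cvtColor(cv2.GaussianBlur(p,(3,3),0),cv2.COLOR_BGR2HSV);grey=(hsv[...,1]<60)&(hsv[...,2]>60)&(z>0)
    Y=P[...,1];m=grey&(abs(Y)>.06)&(abs(Y)<.097)&(P[...,0]>-.03)&(P[...,0]<.08)&(P[...,2]>.0)&(P[...,2]<.09)
    Q=P[m]
    for k in range(8):
        A=np.c_[Q[:,:2],np.ones(len(Q))];co=np.linalg.lstsq(A,Q[:,2],rcond=None)[0];r=Q[:,2]-A@co
        g=abs(r)<max(.004,2*np.std(r)*.8);Q=Q[g] if g.sum()>200 else Q
    out=dict(n=len(Q),slope_x=np.degrees(np.arctan(co[0])),slope_y=np.degrees(np.arctan(co[1])),z0=co[2],std=np.std(r))
    return out,co,P,grey
def ontoplane(c,s,uv,co):
    Rt=R.from_rotvec(s["tcp_rot"]).as_matrix();t=np.array(s["tool_pos"]);T=np.array(c["world_to_cam"]);o=-T[:3,:3].T@T[:3,3]
    w=(world(c,[uv],1.)[0]-o)@Rt;o=(o-t)@Rt;n=np.array([co[0],co[1],-1]);return o-w*((n@o+co[2])/(n@w))
E
python3 - <<'E'
from h import *
p,z,c,s=look("w4.pkl")
o,co,P,g=plate(p,z,c,s);print(o)
for uv in((149.5,237),(405.5,237),(117,174),(438,174)):print(uv,ontoplane(c,s,uv,co).round(4))
E
```

```text
{'n': 10931, 'slope_x': np.float64(0.1491282981664292), 'slope_y': np.float64(-0.11678426763443688), 'z0': np.float64(0.04058912665929037), 'std': np.float64(0.0006646874764429534)}
(149.5, 237) [-0.0016 -0.0827  0.0408]
(405.5, 237) [-0.0015  0.0841  0.0404]
(117, 174) [ 0.0398 -0.098   0.0409]
(438, 174) [0.0398 0.0993 0.0405]
```

```bash
python3 - <<'E'
from h import *
p,z,c=pickle.load(open("w1.pkl","rb"));W=cloud(p,z,c)
yaw=np.radians(8.1);X=np.array([np.cos(yaw),np.sin(yaw)]);Y=np.array([-X[1],X[0]]);O=np.array([.570,.0333])
L=W[...,:2]-O;sx=L@X;sy=L@Y;h=W[...,2]
for a in(-.09,-.05,0,.05,.09):
    m=(abs(sy-a)<.006)&(h>.06)&(z>0)&(sx>.02);print(a,"back x",np.percentile(sx[m],[99,100]).round(4),[(round(q,3),np.median(h[m&(abs(sx-q)<.004)]).round(4)) for q in(.03,.06,.08,.09,.1,.105)])
for n in(-.09,.09,0.):
    m=(abs(sy-n)<.006)&(abs(sx)<.03);A=np.polyfit(sx[m&(abs(sx)>.015)],h[m&(abs(sx)>.015)],1);print("rail slope",n,np.degrees(np.arctan(A[0])).round(1),A[1].round(4))
p,z,c=pickle.load(open("v0.pkl","rb"))["top"];W=cloud(p,z,c)
for u in(240,280,310,340,365):
    col=W[:120,u];m=col[:,2]>.15;print("desk",u,col[m][np.argsort(col[m][:,0])[:3]].round(3).tolist())
E
```

```text
-0.09 back x [0.1041 0.1055] [(0.03, np.float64(0.0987)), (0.06, np.float64(0.1118)), (0.08, np.float64(0.1093)), (0.09, np.float64(0.1134)), (0.1, np.float64(0.1172)), (0.105, np.float64(0.117))]
-0.05 back x [0.1048 0.1064] [(0.03, np.float64(0.098)), (0.06, np.float64(0.1105)), (0.08, np.float64(0.1193)), (0.09, np.float64(0.1223)), (0.1, np.float64(0.117)), (0.105, np.float64(0.1166))]
0 back x [0.1038 0.1052] [(0.03, np.float64(0.0984)), (0.06, np.float64(0.1105)), (0.08, np.float64(0.1197)), (0.09, np.float64(0.1222)), (0.1, np.float64(0.1172)), (0.105, np.float64(0.1169))]
0.05 back x [0.1044 0.1063] [(0.03, np.float64(0.098)), (0.06, np.float64(0.1106)), (0.08, np.float64(0.1195)), (0.09, np.float64(0.1223)), (0.1, np.float64(0.117)), (0.105, np.float64(0.1165))]
0.09 back x [0.1042 0.106 ] [(0.03, np.float64(0.099)), (0.06, np.float64(0.1119)), (0.08, np.float64(0.1094)), (0.09, np.float64(0.1137)), (0.1, np.float64(0.1172)), (0.105, np.float64(0.1169))]
rail slope -0.09 23.0 0.0861
rail slope 0.09 19.9 0.0883
rail slope 0.0 -77.0 0.2236
desk 240 [[0.784, 0.244, 0.179], [0.784, 0.243, 0.196], [0.785, 0.243, 0.184]]
desk 280 [[0.81, 0.142, 0.192], [0.81, 0.142, 0.197], [0.812, 0.142, 0.199]]
desk 310 [[0.83, 0.066, 0.193], [0.83, 0.067, 0.203], [0.831, 0.064, 0.169]]
desk 340 [[0.851, -0.01, 0.197], [0.851, -0.011, 0.186], [0.851, -0.011, 0.191]]
desk 365 [[0.868, -0.074, 0.193], [0.869, -0.072, 0.206], [0.871, -0.074, 0.198]]
```

Call:
step_arm([
  {"dx": 0.01,"dy": 0.03,"dz": 0,"roll": 0,"fingers": 1},
  {"dx": 0.04,"dy": 0.08,"dz": 0,"roll": -0.3,"fingers": 1},
  {"dx": 0.08,"dy": 0.125,"dz": 0,"roll": -0.6,"fingers": 1},
  {"dx": 0.12,"dy": 0.17,"dz": 0,"roll": -0.9,"fingers": 1},
  {"dx": 0.16,"dy": 0.215,"dz": 0,"roll": -1.2,"fingers": 1},
  {"dx": 0.205,"dy": 0.26,"dz": 0,"roll": -1.2,"fingers": 1},
  {"dx": 0.25,"dy": 0.305,"dz": 0,"roll": -1.2,"fingers": 1},
  {"dx": 0.284,"dy": 0.34,"dz": 0,"roll": -1.2,"fingers": 1},
])

```text
time: 5.6
tool_pos: [0.7351, 0.0526, 0.1997]
tcp_rot: [-3.133, -0.219, 0.011]
wrist_force: [1.2, 0.3, -4.6]
width: 0.7
grip_force: 31.6
```

Call:
step_arm([
  {"dx": 0,"dy": 0,"dz": 0,"roll": 0,"fingers": 1},
  {"dx": 0,"dy": 0,"dz": 0.03,"roll": 0,"fingers": 1},
  {"dx": 0,"dy": 0,"dz": 0.056,"roll": 0,"fingers": 1},
  {"dx": 0,"dy": 0,"dz": 0.056,"roll": 0,"fingers": 1},
])

```text
time: 6.1
tool_pos: [0.7304, 0.0551, 0.1419]
tcp_rot: [-3.133, -0.221, 0.021]
wrist_force: [-1.4, 1.0, -4.7]
width: 0.697
grip_force: 31.5
```

```bash
python3 - <<'E'
from h import *
p,z,c,s=look("w5.pkl");cv2.imwrite("pics/w5.png",p)
o,co,P,g=plate(p,z,c,s);print(o,s["tool_pos"],s["tcp_rot"],s["wrist_force"],s["time"])
E
```

```text
{'n': 11195, 'slope_x': np.float64(-0.7372065273249566), 'slope_y': np.float64(-0.24052677103425446), 'z0': np.float64(0.04076829917696481), 'std': np.float64(0.0007045969914848796)} [0.73038051 0.05512068 0.14188221] [-3.13274632 -0.22145609  0.0205707 ] [-1.35172243  1.03988791 -4.74085318] 6.1
```

Call:
step_arm([
  {"dx": 0,"dy": 0,"dz": -0.008,"roll": 0,"fingers": 1},
  {"dx": -0.006,"dy": 0,"dz": -0.009,"roll": 0,"fingers": 1},
  {"dx": -0.012,"dy": 0,"dz": -0.009,"roll": 0,"fingers": 1},
  {"dx": -0.016,"dy": 0,"dz": -0.01,"roll": 0,"fingers": 1},
  {"dx": -0.02,"dy": 0,"dz": -0.012,"roll": 0,"fingers": 1},
  {"dx": -0.024,"dy": 0,"dz": -0.014,"roll": 0,"fingers": 1},
])

```text
time: 6.9
tool_pos: [0.7136, 0.0511, 0.1643]
tcp_rot: [-3.134, -0.221, -0.007]
wrist_force: [4.1, 0.4, -5.3]
width: 0.699
grip_force: 31.4
```

```bash
python3 - <<'E'
from h import *
p,z,c,s=look("w6.pkl");cv2.imwrite("pics/w6.png",p)
o,co,P,g=plate(p,z,c,s);print(o,s["tool_pos"],s["tcp_rot"],s["wrist_force"],s["time"])
E
```

```text
{'n': 11429, 'slope_x': np.float64(-1.884038022111199), 'slope_y': np.float64(-0.17281909068757434), 'z0': np.float64(0.04083966984847833), 'std': np.float64(0.0006969636743081505)} [0.71356577 0.05113905 0.16425334] [-3.13379837 -0.2207561  -0.00743524] [ 4.10808751  0.38492756 -5.33815447] 6.9
```

Call:
step_arm([
  {"dx": 0.01,"dy": 0,"dz": 0,"roll": 0,"fingers": 1},
  {"dx": 0.01,"dy": 0,"dz": 0.012,"roll": 0,"fingers": 1},
  {"dx": 0.01,"dy": 0,"dz": 0.012,"roll": 0,"fingers": 1},
  {"dx": 0.0,"dy": 0,"dz": 0.012,"roll": 0,"fingers": 1},
  {"dx": -0.006,"dy": 0,"dz": 0.012,"roll": 0,"fingers": 1},
  {"dx": -0.01,"dy": 0,"dz": 0.01,"roll": 0,"fingers": 1},
])

```text
time: 7.7
tool_pos: [0.7016, 0.0495, 0.1532]
tcp_rot: [-3.134, -0.22, -0.001]
wrist_force: [4.5, 0.5, -8.7]
width: 0.699
grip_force: 30.2
```

```bash
python3 - <<'E'
from h import *
p,z,c,s=look("w6.pkl");cv2.imwrite("pics/w6.png",p)
o,co,P,g=plate(p,z,c,s);print(o,s["tool_pos"],s["tcp_rot"],s["wrist_force"],s["time"])
E
```

```text
{'n': 12689, 'slope_x': np.float64(-9.476180420080844), 'slope_y': np.float64(0.043949118408134265), 'z0': np.float64(0.04251105284454995), 'std': np.float64(0.0007075102229224564)} [0.7016488  0.04954683 0.15322246] [-3.13379360e+00 -2.20467696e-01 -6.89300877e-04] [ 4.51198355  0.54841123 -8.67368682] 7.7
```

The tilt is working at 9.5°. I'll continue.

Call:
step_arm([
  {"dx": -0.004,"dy": 0,"dz": -0.001,"roll": 0,"fingers": 1},
  {"dx": -0.008,"dy": 0,"dz": -0.003,"roll": 0,"fingers": 1},
  {"dx": -0.012,"dy": 0,"dz": -0.005,"roll": 0,"fingers": 1},
  {"dx": -0.016,"dy": 0,"dz": -0.007,"roll": 0,"fingers": 1},
  {"dx": -0.016,"dy": 0,"dz": -0.007,"roll": 0,"fingers": 1},
])

```text
time: 8.38
tool_pos: [0.6849, 0.0472, 0.1594]
tcp_rot: [3.134, 0.221, -0.004]
wrist_force: [1.2, -0.7, -11.6]
width: 0.697
grip_force: 28.5
```

```bash
python3 - <<'E'
from h import *
p,z,c,s=look("w6.pkl");cv2.imwrite("pics/w6.png",p)
o,co,P,g=plate(p,z,c,s);print(o,s["tool_pos"],s["tcp_rot"],s["wrist_force"],s["time"])
E
```

```text
{'n': 12830, 'slope_x': np.float64(-21.3177889569597), 'slope_y': np.float64(0.04367532427141618), 'z0': np.float64(0.048448318344695034), 'std': np.float64(0.0007415170784147769)} [0.68486146 0.04716814 0.15943401] [ 3.13375848  0.22053208 -0.00429563] [  1.18651347  -0.68876197 -11.63515434] 8.375
```

Call:
step_arm([
  {"dx": -0.003,"dy": 0,"dz": 0,"roll": 0,"fingers": 1},
  {"dx": -0.003,"dy": 0,"dz": 0,"roll": 0,"fingers": 1},
  {"dx": 0.006,"dy": 0,"dz": 0,"roll": 0,"fingers": 1},
  {"dx": 0.015,"dy": 0,"dz": 0,"roll": 0,"fingers": 1},
  {"dx": 0.015,"dy": 0,"dz": -0.03,"roll": 0,"fingers": 1},
  {"dx": 0.015,"dy": 0,"dz": -0.07,"roll": 0,"fingers": 1},
  {"dx": 0.015,"dy": 0,"dz": -0.07,"roll": 0,"fingers": 1},
  {"dx": 0.015,"dy": 0,"dz": -0.07,"roll": 0,"fingers": 1},
])

```text
time: 9.43
tool_pos: [0.7009, 0.0495, 0.2297]
tcp_rot: [-3.134, -0.221, 0.001]
wrist_force: [-0.3, -0.6, -5.1]
width: 0.697
grip_force: 29.5
```

```bash
python3 - <<'E'
from h import *
p,z,c,s=look("w7.pkl");cv2.imwrite("pics/w7.png",p)
o,co,P,g=plate(p,z,c,s);print(o,co,s["tool_pos"],s["tcp_rot"],s["wrist_force"],s["time"])
E
```

```text
{'n': 13287, 'slope_x': np.float64(-21.982750334475977), 'slope_y': np.float64(0.03964403176218449), 'z0': np.float64(0.04896844665406003), 'std': np.float64(0.0007620801567729134)} [-0.40367606  0.00069192  0.04896845] [0.70094696 0.04947912 0.2297442 ] [-3.13382205e+00 -2.20584898e-01  7.57002992e-04] [-0.26426745 -0.58898006 -5.09536887] 9.425
```

View pics/w7.png

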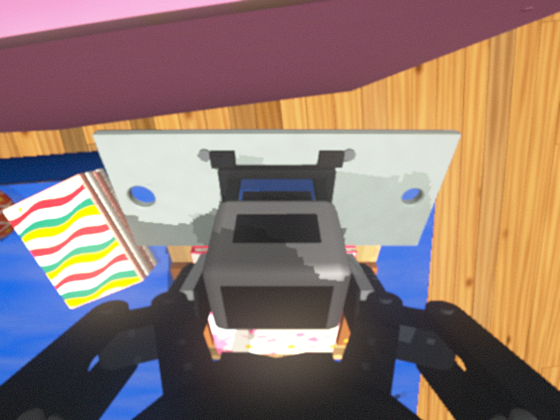

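The tilted plate shows clearly at 22°, with holes at (141,195.5) and (412,196). Nothing is in the way. Now to compute the move to above the pins.

```bash
cat >>h.py <<'E'
def goal(co,c,s,A,B,lift,O=np.array([.5702,.0334,.0855]),yaw=np.radians(8.1)):
    n=np.array([co[0],co[1],-1]);n/=np.linalg.norm(n)      # out of plate top, tool frame (tool z down -> -z is up)
    a,b=ontoplane(c,s,A,co),ontoplane(c,s,B,co);org=(a+b)/2-.006*n
    Rt=R.from_rotvec(s["tcp_rot"]).as_matrix();t=np.array(s["tool_pos"]);w=t+Rt@org;th=np.radians(23)
    N=np.array([-np.sin(th)*np.cos(yaw),-np.sin(th)*np.sin(yaw),np.cos(th)])
    v=Rt@(a-b);print("span",np.linalg.norm(a-b).round(4),"plate yaw",np.degrees(np.arctan2(-v[0],v[1])).round(2),"dz holes",v[2].round(4),"origin tool",org.round(4))
    d=Rt.T@(O+lift*N-w);print("lift",lift,"tool shift",d.round(4),"N tool",(Rt.T@N).round(3),"above deck now",((w-O)@N).round(4));return d
E
python3 - <<'E'
from h import *
p,z,c,s=pickle.load(open("w7.pkl","rb"));o,co,P,g=plate(p,z,c,s)
for l in(.04,.022,.0):goal(co,c,s,(141,195.5),(412,196),l)
E
```

```text
span 0.1674 plate yaw 7.9 dz holes 0.0003 origin tool [0.0289 0.0002 0.0438]
lift 0.04 tool shift [-0.1762 -0.0025  0.0637] N tool [-0.391  0.    -0.92 ] above deck now 0.0297
span 0.1674 plate yaw 7.9 dz holes 0.0003 origin tool [0.0289 0.0002 0.0438]
lift 0.022 tool shift [-0.1691 -0.0025  0.0803] N tool [-0.391  0.    -0.92 ] above deck now 0.0297
span 0.1674 plate yaw 7.9 dz holes 0.0003 origin tool [0.0289 0.0002 0.0438]
lift 0.0 tool shift [-0.1605 -0.0026  0.1005] N tool [-0.391  0.    -0.92 ] above deck now 0.0297
```

Call:
step_arm([
  {"dx": -0.03,"dy": -0.001,"dz": 0,"roll": 0,"fingers": 1},
  {"dx": -0.075,"dy": -0.0025,"dz": 0,"roll": 0,"fingers": 1},
  {"dx": -0.125,"dy": -0.0025,"dz": 0.01,"roll": 0,"fingers": 1},
  {"dx": -0.165,"dy": -0.0025,"dz": 0.035,"roll": 0,"fingers": 1},
  {"dx": -0.176,"dy": -0.0025,"dz": 0.06,"roll": 0,"fingers": 1},
  {"dx": -0.176,"dy": -0.0025,"dz": 0.064,"roll": 0,"fingers": 1},
  {"dx": -0.176,"dy": -0.0025,"dz": 0.064,"roll": 0,"fingers": 1},
  {"dx": -0.176,"dy": -0.0025,"dz": 0.064,"roll": 0,"fingers": 1},
])

```text
time: 10.48
tool_pos: [0.5282, 0.0274, 0.1674]
tcp_rot: [3.134, 0.221, 0.003]
wrist_force: [-0.3, 0.0, -5.1]
width: 0.696
grip_force: 29.1
```

```bash
python3 - <<'E'
from h import *
p,z,c,s=look("w8.pkl");print(s["tool_pos"],s["wrist_force"],s["time"])
o,co,P,g=plate(p,z,c,s);print(o)
goal(co,c,s,(141,195.5),(412,196),.022)
sc,zs=read_camera("scene");pickle.dump((sc,zs,calibration("scene")),open("s8.pkl","wb"))
a=cv2.resize(p[165:225,110:180],(400,343),interpolation=cv2.INTER_CUBIC);b=cv2.resize(p[165:225,375:445],(400,343),interpolation=cv2.INTER_CUBIC)
cv2.imwrite("pics/c8.png",np.vstack([np.hstack([a,b]),cv2.resize(sc[135:225,220:360],(800,257*2))[:257]]))
E
```

```text
[0.52816462 0.02738308 0.16739383] [-0.26258579  0.01250191 -5.0539771 ] 10.475
{'n': 13250, 'slope_x': np.float64(-21.464553058750997), 'slope_y': np.float64(0.012299385622131004), 'z0': np.float64(0.04874206459686772), 'std': np.float64(0.000745868925298158)}
span 0.1675 plate yaw 7.91 dz holes 0.0002 origin tool [0.0288 0.0002 0.0439]
lift 0.022 tool shift [ 0.0049 -0.0003  0.0179] N tool [-0.389  0.001 -0.921] above deck now 0.0404
```

View pics/c8.png

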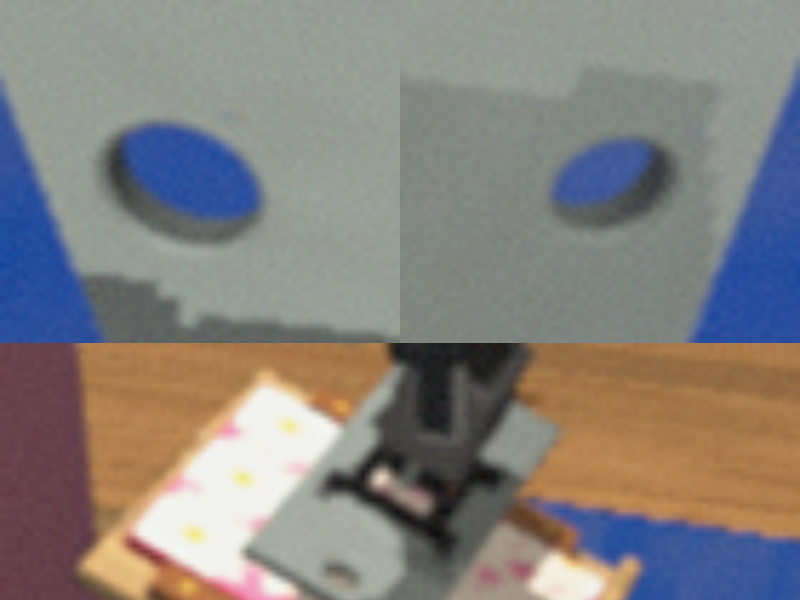

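The holes are clear, with no pin in them yet, and the scene view shows the plate parallel to the deck. The rim centres refine to (141.7,196.4) and (412.3,196.5). The picture budget is used up, so from here I go by numbers only. Descending along the pins.

Call:
step_arm([
  {"dx": 0.003,"dy": -0.0003,"dz": 0.009,"roll": 0,"fingers": 1},
  {"dx": 0.0056,"dy": -0.0003,"dz": 0.018,"roll": 0,"fingers": 1},
  {"dx": 0.0075,"dy": -0.0003,"dz": 0.0225,"roll": 0,"fingers": 1},
  {"dx": 0.0095,"dy": -0.0003,"dz": 0.027,"roll": 0,"fingers": 1},
  {"dx": 0.0095,"dy": -0.0003,"dz": 0.027,"roll": 0,"fingers": 1},
])

```text
time: 11.2
tool_pos: [0.5366, 0.029, 0.1392]
tcp_rot: [3.134, 0.221, 0.002]
wrist_force: [1.7, 0.6, -4.9]
width: 0.699
grip_force: 29.2
```

```bash
cat >>h.py <<'E'
def holes(p,z,c,s):
    o,co,P,g=plate(p,z,c,s);n=np.array([co[0],co[1],-1])
    for k,(u,v) in(("L",(141.7,196.4)),("R",(412.3,196.5))):
        x0,y0=int(u)-16,int(v)-14;q=p[y0:y0+29,x0:x0+33].astype(int);print(k,"centre bgr",p[int(v),int(u)],p[int(v)-4,int(u)],p[int(v)+4,int(u)])
    return o,co
E
python3 - <<'E'
from h import *
p,z,c,s=look("w9.pkl");print(s["tool_pos"],s["wrist_force"],s["torque"],s["time"])
o,co=holes(p,z,c,s);print(o);goal(co,c,s,(141.7,196.4),(412.3,196.5),.0)
E
```

```text
[0.53660824 0.02895047 0.13923075] [ 1.74779873  0.60293293 -4.86339171] [-0.03366406 -0.25525945  0.14534149] 11.2
L centre bgr [146 159 160] [217 227 221] [42 61 88]
R centre bgr [ 92 104 113] [175 186 180] [88 91 89]
{'n': 13397, 'slope_x': np.float64(-21.531859754889492), 'slope_y': np.float64(0.02836139340442028), 'z0': np.float64(0.048817231735341374), 'std': np.float64(0.0007827650653687696)}
span 0.1676 plate yaw 8.01 dz holes 0.0001 origin tool [0.0283 0.0004 0.0441]
lift 0.0 tool shift [ 0.0055 -0.0001  0.0097] N tool [-0.39   0.    -0.921] above deck now 0.0111
```

Call:
step_arm([
  {"dx": 0.002,"dy": 0,"dz": 0.002,"roll": 0,"fingers": 1},
  {"dx": 0.0035,"dy": 0,"dz": 0.0055,"roll": 0,"fingers": 1},
  {"dx": 0.0035,"dy": 0,"dz": 0.0055,"roll": 0,"fingers": 1},
])

```text
time: 11.62
tool_pos: [0.5399, 0.0294, 0.1338]
tcp_rot: [3.134, 0.221, 0.002]
wrist_force: [2.1, -0.3, -4.4]
width: 0.699
grip_force: 29.2
```

```bash
python3 - <<'E'
from h import *
p,z,c,s=look("w10.pkl");print(s["tool_pos"],s["wrist_force"],s["torque"],s["time"])
o,co=holes(p,z,c,s);print(o);goal(co,c,s,(141.7,196.4),(412.3,196.5),.0)
b=cv2.cvtColor(p,cv2.COLOR_BGR2GRAY)
for u in(141,412):print("\n".join(" ".join("%3d"%x for x in r[::2]) for r in b[184:210:2,u-16:u+17]),"\n")
E
```

```text
[0.53988769 0.02941236 0.13379587] [ 2.11462785 -0.28280393 -4.36001732] [-0.03825122 -0.4397041   0.14013312] 11.625
L centre bgr [183 194 189] [186 201 191] [183 198 187]
R centre bgr [130 137 133] [133 141 136] [142 150 145]
{'n': 13543, 'slope_x': np.float64(-21.560536004899113), 'slope_y': np.float64(0.045040951382842837), 'z0': np.float64(0.04877653890382333), 'std': np.float64(0.0007862163279491979)}
span 0.1675 plate yaw 8.0 dz holes 0.0002 origin tool [0.0283 0.0005 0.044 ]
lift 0.0 tool shift [ 0.0022 -0.0002  0.0043] N tool [-0.39   0.    -0.921] above deck now 0.0048
152 156 153 156 156 154 155 153 153 151 156 150 153 155 150 153 157
153 156 158 149 132 141 141 143 157 152 154 152 151 153 148 152 153
154 153 136 103 132 164 171 181 172 169 159 149 150 154 152 150 152
157 138  94  93 156 182 184 188 188 181 168 155 144 150 154 153 154
154 120  73 110 169 187 192 199 196 179 169 159 141 125 143 151 155
150 116  66 112 175 188 202 206 198 184 173 156 140 114 117 151 156
147 125  82 106 169 197 208 206 191 181 163 152 136 114  87 129 155
155 140 108  92 159 203 222 216 195 17
[... 555 characters left out ...]
 128 133 132 133 133
133 134 134 136 134 127 116 118 134 146 145 111  92 124 130 133 131
134 137 132 132 120 105 116 129 139 153 158 135  78  98 128 131 131
131 133 132 119  88  94 111 123 140 149 159 146  87  86 124 133 137
134 131 129  98  75  86 102 117 135 159 165 148  88  90 121 130 148
130 132 127 103  91  78  90 112 140 179 187 162  97 109 129 134 146
137 133 123  94  81  81  82  93 148 176 181 164 115 123 134 131 135
134 129 135 116  90  93  92  87 125 151 154 130 122 133 134 130 129
133 131 132 133 128 112 107 109 119 126 130 128 135 131 131 129 129
129 137 132 134 138 137 139 137 139 135 132 131 132 129 130 130 132
130 125 129 134 132 134 131 133 130 129 132 131 132 130 125 129 131
```

Call:
step_arm([
  {"dx": 0.001,"dy": 0,"dz": 0.002,"roll": 0,"fingers": 1},
  {"dx": 0.0018,"dy": 0,"dz": 0.0035,"roll": 0,"fingers": 1},
  {"dx": 0.0018,"dy": 0,"dz": 0.0035,"roll": 0,"fingers": 1},
])

```text
time: 12.05
tool_pos: [0.5412, 0.0296, 0.1307]
tcp_rot: [3.134, 0.221, 0.0]
wrist_force: [0.4, -0.7, -0.9]
width: 0.696
grip_force: 29.7
```

```bash
python3 - <<'E'
from h import *
p,z,c,s=look("w11.pkl");print(s["tool_pos"],s["wrist_force"],s["torque"],s["time"])
o,co,_,_=plate(p,z,c,s);print(o);goal(co,c,s,(141.7,196.4),(412.3,196.5),.0)
E
```

```text
[0.5411614  0.02958854 0.13066431] [ 0.36966417 -0.72928239 -0.93644098] [-0.01721499 -0.22093086  0.17458052] 12.05
{'n': 13353, 'slope_x': np.float64(-21.650983848407666), 'slope_y': np.float64(0.06951126176323735), 'z0': np.float64(0.04880773126620812), 'std': np.float64(0.0007592629329754475)}
span 0.1675 plate yaw 7.99 dz holes 0.0003 origin tool [0.0283 0.0005 0.044 ]
lift 0.0 tool shift [ 0.0009 -0.0002  0.0012] N tool [-0.391  0.    -0.921] above deck now 0.0014
```

Call:
step_arm([
  {"dx": 0,"dy": 0,"dz": 0,"roll": 0,"fingers": -0.6},
  {"dx": 0,"dy": 0,"dz": 0,"roll": 0,"fingers": -1},
  {"dx": 0,"dy": 0,"dz": 0,"roll": 0,"fingers": -1},
  {"dx": 0,"dy": 0,"dz": 0,"roll": 0,"fingers": -1},
])

```text
time: 12.6
tool_pos: [0.541, 0.0297, 0.1303]
tcp_rot: [-3.134, -0.22, 0.0]
wrist_force: [0.0, -0.1, 0.5]
width: 0.998
grip_force: 0.0
```

```bash
python3 - <<'E'
from h import *
p,z,c,s=look("w12.pkl");print(s["tool_pos"],s["wrist_force"],s["width"],s["time"])
o,co,_,_=plate(p,z,c,s);print(o)
n=np.array([co[0],co[1],-1]);n/=np.linalg.norm(n);Rt=R.from_rotvec(s["tcp_rot"]).as_matrix()
print("normal world",(Rt@n).round(4));goal(co,c,s,(141.7,196.4),(412.3,196.5),.0)
E
```

```text
[0.5409817  0.02967451 0.13026481] [ 0.04486187 -0.08236915  0.45214171] 0.99842067684512 12.6
{'n': 13155, 'slope_x': np.float64(-22.716373624501866), 'slope_y': np.float64(0.07181405631561484), 'z0': np.float64(0.04982266864514579), 'std': np.float64(0.0007587669753800833)}
normal world [-0.3821 -0.0553  0.9225]
span 0.168 plate yaw 7.98 dz holes 0.0003 origin tool [0.0283 0.0005 0.0445]
lift 0.0 tool shift [ 0.0011 -0.0001  0.0003] N tool [-0.391  0.    -0.92 ] above deck now 0.0007
```

The plate lies home at about 22.7° and 0.7 mm, which is within measuring error. Now I retreat upward, shut the fingers and line up for the press.

Call:
step_arm([
  {"dx": 0,"dy": 0,"dz": -0.02,"roll": 0,"fingers": -1},
  {"dx": 0,"dy": 0,"dz": -0.06,"roll": 0,"fingers": -1},
  {"dx": -0.009,"dy": 0,"dz": -0.08,"roll": 0,"fingers": -1},
  {"dx": -0.009,"dy": 0,"dz": -0.08,"roll": 0,"fingers": 1},
  {"dx": -0.009,"dy": 0,"dz": -0.08,"roll": 0,"fingers": 1},
  {"dx": -0.009,"dy": 0,"dz": -0.08,"roll": 0,"fingers": 1},
  {"dx": -0.009,"dy": 0,"dz": -0.08,"roll": 0,"fingers": 1},
  {"dx": -0.009,"dy": 0,"dz": -0.08,"roll": 0,"fingers": 1},
])

```text
time: 13.65
tool_pos: [0.5319, 0.0284, 0.2096]
tcp_rot: [-3.134, -0.221, 0.002]
wrist_force: [-0.2, 0.1, 0.8]
width: 0.001
grip_force: 0.0
```

```bash
python3 - <<'E'
from h import *
p,z,c,s=look("w13.pkl");print(s["tool_pos"],s["wrist_force"],s["width"],s["time"])
W=cloud(p,z,c);yaw=np.radians(8.1);th=np.radians(23);N=np.array([-np.sin(th)*np.cos(yaw),-np.sin(th)*np.sin(yaw),np.cos(th)]);X=np.array([np.cos(th)*np.cos(yaw),np.cos(th)*np.sin(yaw),np.sin(th)]);Y=np.cross(N,X);O=np.array([.5702,.0334,.0855])
D=W-O;l=np.stack([D@X,D@Y,D@N],-1)
m=(z>0)&(abs(l[...,0])<.025)&(abs(l[...,1])<.033)&(l[...,2]>.074)&(l[...,2]<.095);print("handle top",m.sum(),np.median(l[m],0).round(4),l[m].min(0).round(4),l[m].max(0).round(4))
for a,b in((.07,.095),(-.095,-.07)):
  for x0,x1 in((-.04,-.02),(-.01,.01),(.025,.04)):
    m=(z>0)&(l[...,0]>x0)&(l[...,0]<x1)&(l[...,1]>a)&(l[...,1]<b)&(abs(l[...,2])<.012)
    print("plate",a,x0,m.sum(),np.median(l[m][:,2]).round(4))
  m=(z>0)&(l[...,0]>.05)&(l[...,0]<.068)&(abs(l[...,1]-np.sign(a)*.092)<.005);print("rail",np.median(l[m][:,2]).round(4),m.sum())
print("pin noses",[np.percentile(l[(z>0)&(np.hypot(l[...,0],l[...,1]-y)<.012)][:,2],99.).round(4) for y in(.084,-.084)])
E
```

```text
[0.53188946 0.02839742 0.20959003] [-0.18025073  0.09215137  0.78790286] 0.0005181325873441992 13.65
handle top 4854 [0.0072 0.     0.0847] [-0.0214 -0.0299  0.074 ] [0.0217 0.0302 0.0872]
plate 0.07 -0.04 477 0.0068
plate 0.07 -0.01 480 0.0068
plate 0.07 0.025 561 0.0066
rail 0.001 315
plate -0.095 -0.04 475 0.0066
plate -0.095 -0.01 514 0.0066
plate -0.095 0.025 558 0.0065
rail 0.0008 313
pin noses [np.float64(0.0162), np.float64(0.0158)]
```

The plate is flat and home: its top is 5.7 mm above the rails at all six spots, and the pin noses show through. Pressing now.

Call:
step_arm([
  {"dx": 0,"dy": 0,"dz": 0.02,"roll": 0,"fingers": 1},
  {"dx": 0,"dy": 0,"dz": 0.036,"roll": 0,"fingers": 1},
  {"dx": 0.0016,"dy": 0,"dz": 0.04,"roll": 0,"fingers": 1},
  {"dx": 0.0038,"dy": 0,"dz": 0.045,"roll": 0,"fingers": 1},
  {"dx": 0.0059,"dy": 0,"dz": 0.05,"roll": 0,"fingers": 1},
])

```text
time: 14.32
tool_pos: [0.5382, 0.0292, 0.1608]
tcp_rot: [3.134, 0.221, 0.0]
wrist_force: [-3.6, -0.3, 4.3]
width: 0.003
grip_force: 2.6
```

Call:
step_arm([
  {"dx": 0.0021,"dy": 0,"dz": 0.005,"roll": 0,"fingers": 1},
  {"dx": 0.0043,"dy": 0,"dz": 0.01,"roll": 0,"fingers": 1},
  {"dx": 0.0055,"dy": 0,"dz": 0.013,"roll": 0,"fingers": 1},
  {"dx": 0.0055,"dy": 0,"dz": 0.013,"roll": 0,"fingers": 1},
])

```text
time: 14.82
tool_pos: [0.5435, 0.0299, 0.1485]
tcp_rot: [3.134, 0.221, -0.0]
wrist_force: [-4.9, 0.1, 8.9]
width: -0.001
grip_force: 5.5
```

Call:
step_arm([
  {"dx": 0.0008,"dy": 0,"dz": 0.002,"roll": 0,"fingers": 1},
  {"dx": 0.0016,"dy": 0,"dz": 0.004,"roll": 0,"fingers": 1},
  {"dx": 0.0016,"dy": 0,"dz": 0.004,"roll": 0,"fingers": 1},
])

```text
time: 15.2
tool_pos: [0.544, 0.03, 0.1478]
tcp_rot: [3.133, 0.221, -0.004]
wrist_force: [-17.2, -0.7, 27.0]
width: 0.001
grip_force: 16.1
```

The stop is reached, with a steep force rise at about 30 N. I'll hold it briefly, then retract along the pins' axis.

Call:
step_arm([
  {"dx": -0.0004,"dy": 0,"dz": -0.001,"roll": 0,"fingers": 1},
  {"dx": -0.0004,"dy": 0,"dz": -0.001,"roll": 0,"fingers": 1},
  {"dx": -0.0004,"dy": 0,"dz": -0.001,"roll": 0,"fingers": 1},
  {"dx": -0.0004,"dy": 0,"dz": -0.001,"roll": 0,"fingers": 1},
  {"dx": -0.0004,"dy": 0,"dz": -0.001,"roll": 0,"fingers": 1},
])

```text
time: 15.82
tool_pos: [0.5439, 0.03, 0.1479]
tcp_rot: [3.134, 0.221, -0.002]
wrist_force: [-13.6, -1.1, 22.7]
width: 0.0
grip_force: 12.8
```

Call:
step_arm([
  {"dx": -0.002,"dy": 0,"dz": -0.006,"roll": 0,"fingers": 1},
  {"dx": -0.005,"dy": 0,"dz": -0.013,"roll": 0,"fingers": 1},
  {"dx": -0.0085,"dy": 0,"dz": -0.02,"roll": 0,"fingers": 1},
  {"dx": -0.014,"dy": 0,"dz": -0.035,"roll": 0,"fingers": 1},
  {"dx": -0.014,"dy": 0,"dz": -0.07,"roll": 0,"fingers": 1},
  {"dx": -0.014,"dy": 0,"dz": -0.07,"roll": 0,"fingers": 1},
  {"dx": -0.014,"dy": 0,"dz": -0.07,"roll": 0,"fingers": 1},
])

```text
time: 16.7
tool_pos: [0.5308, 0.0282, 0.2142]
tcp_rot: [-3.134, -0.22, -0.001]
wrist_force: [0.4, -0.5, -0.3]
width: 0.0
grip_force: 0.0
```

```bash
python3 - <<'E'
from h import *
p,z,c,s=look("w14.pkl");print(s["tool_pos"],s["wrist_force"],s["width"],s["time"])
W=cloud(p,z,c);yaw=np.radians(8.1);th=np.radians(23);N=np.array([-np.sin(th)*np.cos(yaw),-np.sin(th)*np.sin(yaw),np.cos(th)]);X=np.array([np.cos(th)*np.cos(yaw),np.cos(th)*np.sin(yaw),np.sin(th)]);Y=np.cross(N,X);O=np.array([.5702,.0334,.0855])
D=W-O;l=np.stack([D@X,D@Y,D@N],-1)
m=(z>0)&(abs(l[...,0])<.022)&(abs(l[...,1])<.03)&(l[...,2]>.06)&(l[...,2]<.095);print("handle top",m.sum(),np.median(l[m],0).round(4),np.percentile(l[m][:,2],90))
for a,b in((.07,.095),(-.095,-.07)):
  for x0,x1 in((-.04,-.02),(-.01,.01),(.025,.04)):
    m=(z>0)&(l[...,0]>x0)&(l[...,0]<x1)&(l[...,1]>a)&(l[...,1]<b)&(abs(l[...,2])<.012)
    print("plate",a,x0,np.median(l[m][:,2]).round(4))
t0=pickle.load(open("v0.pkl","rb"))["top"];t1=read_camera("top")[0]
for n,(u,v) in dict(cup=(289,254),cards=(232,165),tumbler=(175,152),box=(390,256)).items():
    d=cv2.absdiff(t0[0][v-22:v+22,u-22:u+22],t1[v-22:v+22,u-22:u+22]);print(n,d.mean().round(1))
E
```

```text
[0.53075071 0.02821402 0.21418216] [ 0.36462482 -0.53843676 -0.25496424] 0.00043458210496647354 16.7
handle top 5656 [ 0.0119 -0.      0.0842] 0.08565619038770476
plate 0.07 -0.04 0.0067
plate 0.07 -0.01 0.0068
plate 0.07 0.025 0.0066
plate -0.095 -0.04 0.0066
plate -0.095 -0.01 0.0066
plate -0.095 0.025 0.0065
cup 12.9
cards 4.5
tumbler 3.9
box 29.8
```

```bash
python3 -c "
from workcell import finish_job
print(finish_job())"
```

```text
the job is handed in; nothing more can be done
None
```

The job is handed in at about 17 s of the 42 s allowed: the plate hangs flat and home on its pins, and the stamp was pressed to its stop, held about half a second, and is fully back up. I saw no sign that the cup, music box, card pack or tumbler was touched, though the last top-camera comparison only cleared the card pack and tumbler; the cup and music box areas changed, probably from the arm or its shadow.

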